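# Roll a nip roller into the vee cradle and cam it down

## Robot

A 6-joint arm with a two-finger parallel gripper is mounted at the origin on a cart in front of the work surface, level with it; the furniture and walls round the work are solid. World frame = base frame: x ahead of the robot, y to its left, z up, the work surface at z = 0. Lengths are in mm, angles in rad, forces in N, time in s.
With the tool pointing down it reaches from about 275 to 750 mm from the base axis. Payload 10.2 kg.
Tool frame: the origin (TCP) lies on the centre line of the jaws, within the pads' length; the fingertips stand 11 mm ahead of it and the grasp point (between the pads) lies 8 mm behind it (manip.tip_extent is the distance from the TCP to the fingertips, in mm); z points along the fingers, y is the line along which they close (so a half turn about z gives the same grasp; the last joint's range is limited). The gripper opens to 88 mm and grips with 3 to 60 N. Pads are 18 mm wide; open, the fingers measure 123 mm over their backs; the gripper's body (75 mm by 187 mm) begins 45 mm behind the grasp point.
Start: joints at [0.923, 0.313, 1.498, -0, 1.331, -0.223], TCP at [216.386, 478.339, 249.72] pointing down, gripper open.
Joint ranges: [-2.94, 2.94], [-0.97, 2.17], [0.19, 2.56], [-1.23, 4.37], [0.02, 3.11], [-2.88, 2.88]. Speed limits (rad/s): [2.39, 2.39, 3.01, 3.14, 3.14, 3.14].

## Interface

Orientations are given as a 3x3 rotation matrix whose columns are the frame's x, y, z axes.
In Python, from workcell import manip gives the robot as it stands.
- The arm moves only by the shell command python3 -m jog 'ROWS' [OPENING]. ROWS is JSON, a list of rows, each a list of 2 entries, a list of its own where there are three numbers: the shift along the tool's x, y, z in m, then the turn about the tool's z in degrees. In form: [[[x, y, z], spin], ...]. A call has 1 to 12 rows; each row shifts and turns the commanded pose from where the row before left it, along the tool's axes as they then stand; what a row does not reach is not made up. A row lasts 1/8 s, in which the tool goes at most 62.5 mm and 10.7 degrees, less where a joint would pass 70% of its speed; a pose out of reach is approached as far as the arm can. A call is refused whole if a number of a shift passes 0.0625 or a number of a turn 10.7, either way. A call with a gripper value outside its range is refused whole. OPENING is the finger opening in m, from 0 to 0.0881, set as the call begins (- or left out, the last holds). The fingers move at their own pace and stop on an object; the grip force is fixed at half the most. Time passes only in rows, so rows that do not move let the fingers close. It gives the time, the measured TCP pose, the force, the opening and the grip force at its end, in the units of the state.
- manip.read_state(): the state, without advancing time (a new reading comes with each control period).
- manip.grab_frame(name): name is "scene" or "top" or "wrist"; returns a dict with "img" (384x512x3 uint8, red, green, blue), "K" (3x3 intrinsics, pixels), "xyz" and "attitude" of the camera in the world; the wrist camera has in their place "T_tool_cam" (4x4, takes a point from camera to tool coordinates, whose origin is the TCP and whose axes are the flange's). Camera axes: x right, y down, z forward; pixel columns grow to the right and rows downward; lengths in mm; the calibration is good to about 2 mm. A picture is of the moment at which its call begins: read the wrist's pose just before it. There is no depth.
- manip.close_job(): hands the job in; it is judged then, once.
The state is a dict: "clock": time; "q": joint angles; "qd": joint speeds; "joint_torque": joint torques, N m; "ee_pos": TCP position; "orientation": TCP orientation; "wrist_force": force on the tool from outside, world axes, zero at the start; "wrist_torque": the same for the moment, N m; "gripper_width": opening from 0.0 (shut) to 1.0 (fully open); "grasp_force": force on a finger pad.
Only numpy, scipy, OpenCV 4.12 (cv2) and the standard library are available. Lean on these libraries where they do the work, as an engineer would, in place of code of your own. Each camera call takes 0.05 s, during which the arm holds its last target. There are 200 camera calls.

## Task

Set the orange-red nip roller down on the loading ledge of the vee fixture, parallel to the vee and about in the middle of its width, and let go of it. Then roll it along the ledge, under the hold-down, into the vee so that it drops in and centres itself; do not lift it in from above. Finally swing the red-knobbed cam lever fully down so that the white pad clamps the roller, and leave the oil dropper, the orange core plug and the dial gauge where they are.

Things in the scene. Friction and masses are not known exactly. Their poses are not given: they have to be found in the camera images.
- nip_roller: roller, orange-red polyurethane cover 44 mm in diameter and 130 mm long, a 13 mm steel journal sticking out 19 mm at each end (168 mm over all), about 0.35 kg. Origin at its centre; y is its long axis (both ends alike), so it turns about y as it rolls. Starts lying on the worktop.
- vee_fixture: fixture fixed to the worktop, grey base plate 200 x 136 x 12 mm, two steel cheeks (each 20 mm thick, y = -50..-30 and 30..50 mm) that form ledge and vee, and a blue clamp post behind the vee. Origin under the middle of the base (the plate spans x = -102..98 mm), z up, x points from the loading side to the clamp post, y along the vee.
- vee_seat (a point): where the roller's centre lies when seated: x 8, y 0, z 53.1 mm in the fixture's frame; same axes. The 90 degree vee has its near lip at ledge height (fixture x = -10 mm); its far flank rises to z 52 mm at x 38 mm. The roller drops 8.9 mm from the ledge into the vee.
- ledge_mid (a point): midpoint of the flat loading ledge, x -50, y 0, z 40 mm in the fixture's frame; same axes. The ledge is the level top of both cheeks from x = -89 to -10 mm, 40 mm above the worktop, with a 7 mm high stop lip at its front end. A roller on it has its centre 62 mm above the worktop.
- head_front (a point): foremost top edge of the blue clamp head that leans over the vee at 30 degrees, x 31, y 0, z 123 mm in the fixture's frame; the head is 36 mm wide along y. With the lever up no part of the clamp reaches forward of fixture x = 12 mm. The raised pad lets the roller roll in beneath it but blocks lowering it straight down into the vee.
- cam_lever (a joint): cam lever, hinged about a line parallel to the fixture's y: 0 = up, leaning 5 degrees back (open), grows as it swings forward over the vee towards the loading side and down, 1.45 rad = its stop, 12 degrees above level (clamped). It stays where it is left; turning it needs about 0.2 to 0.4 N m, 2 to 4 N at the knob.
- lever_hinge (a point): middle of the lever's hinge pin, x = 59, y = 0, z = 142 mm in the fixture's frame.
- lever_knob (a point): centre of the red ball knob, 30 mm in diameter, on a 10 mm rod, 95 mm from the hinge. Lever up: about 67 mm in x and 237 mm in height in the fixture's frame; lever down: about -34 mm and 162 mm.
- clamp_pad: white plastic pad 24 x 34 x 6 mm at the foot of the plunger that the cam drives; sprung by 6 mm, it presses a seated roller with about 15 N when the lever is fully down. Its origin is that of the fixture while the lever is up.
- oil_dropper: cream oil bottle with a red spout, 36 mm in diameter, 97 mm high, stands upright; origin under its centre. To be left alone.
- core_plug: orange plastic core plug, 68 mm in diameter, 28 mm high; origin under its centre. To be left alone.
- dial_gauge: dial gauge with a black frame lying flat, 124 x 79 x 15 mm; origin under its centre. To be left alone.

How it is judged (in metres and radians):
On the way, in this order (a step that is already met when the one before it is completed fails the run):
1. the roller rests on the loading ledge parallel to the vee, let go, with the lever still up (x of nip_roller in the frame of ledge_mid between -0.045 and 0.042 m and z of nip_roller in the frame of ledge_mid between 0.018 and 0.026 m and y of nip_roller in the frame of ledge_mid between -0.025 and 0.025 m and contact force between nip_roller and the arm below 0.1 N and contact force between nip_roller and the fingers below 0.1 N and contact force between nip_roller and vee_fixture above 0.5 N and value of joint cam_lever below 0.5 rad and angle between the y axis of nip_roller and the y axis of vee_fixture, either way round below 0.15 rad), for 0.2 s.
2. the roller has rolled into the vee and lies centred in it, the lever still up (x of nip_roller in the frame of vee_seat between -0.003 and 0.003 m and z of nip_roller in the frame of vee_seat below 0.003 m and angle between the y axis of nip_roller and the y axis of vee_fixture, either way round below 0.05 rad and value of joint cam_lever below 0.5 rad), for 0.2 s.
At the end, for the whole second after the job is handed in: the roller lies in the vee at rest, its centre within 3 mm of the vee's seat sideways and in height and within 25 mm of the middle of the vee along it, parallel to the vee within 0.05 rad; the cam lever is down (beyond 1.33 of 1.45 rad) and the pad presses the roller with more than 5 N (x of nip_roller in the frame of vee_seat between -0.003 and 0.003 m and z of nip_roller in the frame of vee_seat between -0.003 and 0.003 m and y of nip_roller in the frame of vee_seat between -0.025 and 0.025 m and angle between the y axis of nip_roller and the y axis of vee_fixture, either way round below 0.05 rad and value of joint cam_lever above 1.33 rad and contact force between clamp_pad and nip_roller above 5 N and linear speed of nip_roller below 0.02 m/s); the robot touches nothing.
It fails at once if the roller is lifted into the vee from above instead of rolled in along the ledge (x of nip_roller in the frame of vee_seat between -0.015 and 0.045 m and y of nip_roller in the frame of vee_seat between -0.06 and 0.06 m and z of nip_roller in the frame of vee_seat between 0.018 and 0.05 m).
It fails at once if the oil dropper is moved by more than 30 mm or knocked over (distance of oil_dropper from where it was at the start of the episode above 0.03 m or angle between oil_dropper's own z axis and vertical above 0.5 rad).
It fails at once if the core plug is moved by more than 30 mm (distance of core_plug from where it was at the start of the episode above 0.03 m).
It fails at once if the dial gauge is moved by more than 30 mm (distance of dial_gauge from where it was at the start of the episode above 0.03 m).
It also fails if it takes over 67 s, if anything falls off the work surface, if the arm or the gripper's body presses on something with over 40 N, if the wrist force passes 120 N, or if a joint passes its speed limit or range.

## Working session

There is one attempt and no reset: what is moved stays moved. The work goes in short steps, Python scripts to look and compute and a shell command to move; the robot and the scene stay as the last step left them, time stands still between calls to the robot, and variables do not carry over. Pictures are saved under pics/ and viewed, at most 11 in all, crops included, and the job is handed in when it is done.

```bash
ls; mkdir -p pics; python3 - <<'E'
from workcell import manip
import cv2,numpy as np
for n in ("top","scene"):
    f=manip.grab_frame(n); cv2.imwrite(f"pics/{n}0.png",f["img"][:,:,::-1])
    print(n,f["K"],f["xyz"],f["attitude"])
s=manip.read_state();print(s)
E
```

```text
pics
top [[389.72690628   0.         256.35411281]
 [  0.         389.72690628 192.01774851]
 [  0.           0.           1.        ]] [ 357.14439385  -87.991011   1085.69357091] [[ 8.56993264e-02 -9.75234093e-01  2.03897254e-01]
 [-9.96321014e-01 -8.38338384e-02  1.77855379e-02]
 [-2.51573505e-04 -2.04671327e-01 -9.78830723e-01]]
scene [[493.49691742   0.         263.24265152]
 [  0.         493.49691742 191.28410129]
 [  0.           0.           1.        ]] [ -78.50189165 -927.6949269   822.52038071] [[ 0.80908425 -0.29983228  0.50545354]
 [-0.58731534 -0.4433329   0.67713856]
 [ 0.02105619 -0.84472276 -0.53478976]]
{'clock': 0.1, 'q': array([ 9.22576355e-01,  3.13336608e-01,  1.49834504e+00, -1.36986728e-05,
        1.33098242e+00, -2.23375710e-01]), 'qd': array([ 2.03734632e-05, -3.04575566e-03, -2.35503526e-03,  1.39389612e-03,
       -1.26304132e-05,  2.15109944e-04]), 'joint_torque': array([ 2.12561616e-03, -4.02813256e+01, -2.52642721e+01,  6.95276563e-02,
        3.42212257e-02, -5.74044475e-05]), 'ee_pos': array([216.27096612, 478.16243272, 249.25373192]), 'orientation': array([[-9.11104209e-01,  4.12175589e-01, -6.36278563e-04],
       [ 4.12176019e-01,  9.11103829e-01, -8.62122518e-04],
       [ 2.24369978e-04, -1.04774222e-03, -9.99999426e-01]]), 'wrist_force': array([ 0.11687538,  0.61692881, -0.19575592]), 'wrist_torque': array([-0.00690717,  0.00201677, -0.04714106]), 'grasp_force': 0.0, 'gripper_width': 1.0030025707948154}
```

View pics/top0.png

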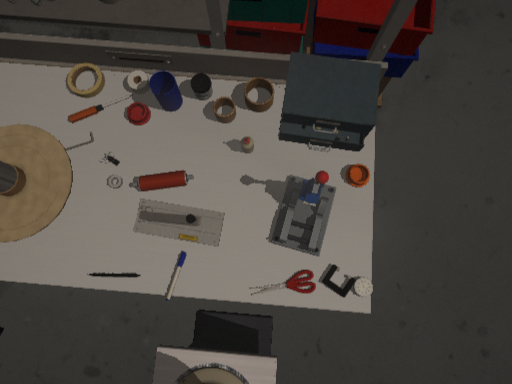

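View pics/scene0.png

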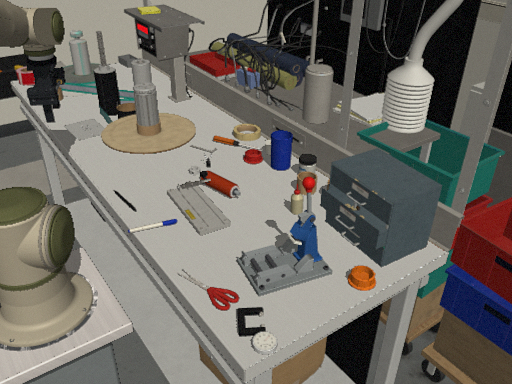

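The top view shows the roller at about (162,181) and the fixture at about (303,214). The knob is at (322,177) and the dropper at (247,145). The fixture's loading side faces the robot. I'll zoom in on the fixture and segment the roller.

```bash
cat > h.py <<'E'
import numpy as np,cv2
from workcell import manip
def ray(f,u,v,z):
    R=np.array(f["attitude"]);d=R@np.linalg.inv(f["K"])@[u,v,1];c=np.array(f["xyz"])
    return c+d*(z-c[2])/d[2]
def proj(f,p):
    R=np.array(f["attitude"]);c=R.T@(np.array(p,float)-f["xyz"]);c=f["K"]@c;return c[:2]/c[2]
def wristf():
    s=manip.read_state();f=manip.grab_frame("wrist");T=np.array(f["T_tool_cam"]);R=np.array(s["orientation"])
    f["attitude"]=R@T[:3,:3];f["xyz"]=np.array(s["ee_pos"])+R@T[:3,3];return f
E
python3 - <<'E'
from h import *
t=manip.grab_frame("top");s=manip.grab_frame("scene")
a=cv2.resize(t["img"][165:260,255:345],None,fx=6,fy=6,interpolation=cv2.INTER_CUBIC)
b=cv2.resize(s["img"][165:300,225:345],None,fx=4,fy=4,interpolation=cv2.INTER_CUBIC)
cv2.imwrite("pics/tc.png",a[:,:,::-1]);cv2.imwrite("pics/sc.png",b[:,:,::-1])
hsv=cv2.cvtColor(t["img"],cv2.COLOR_RGB2HSV)
m=((hsv[...,0]<12)|(hsv[...,0]>174))&(hsv[...,1]>150)&(hsv[...,2]>70)
m[:, :125]=0;m[:,210:]=0;m[:160]=0;m[205:]=0
ys,xs=np.nonzero(m);print(len(xs))
P=np.array([ray(t,u,v,22)[:2] for u,v in zip(xs,ys)]);c=P.mean(0)
r=cv2.minAreaRect(P.astype(np.float32));w,V=np.linalg.eigh(np.cov(P.T));print(c,r,V[:,1],np.sqrt(12*w))
E
```

```text
571
[588.79701221 199.08416552] ((588.8350830078125, 199.52264404296875), (37.084938049316406, 125.83959197998047), 12.306581497192383) [-0.20827652  0.97806998] [ 36.78701045 126.1411292 ]
```

View pics/tc.png

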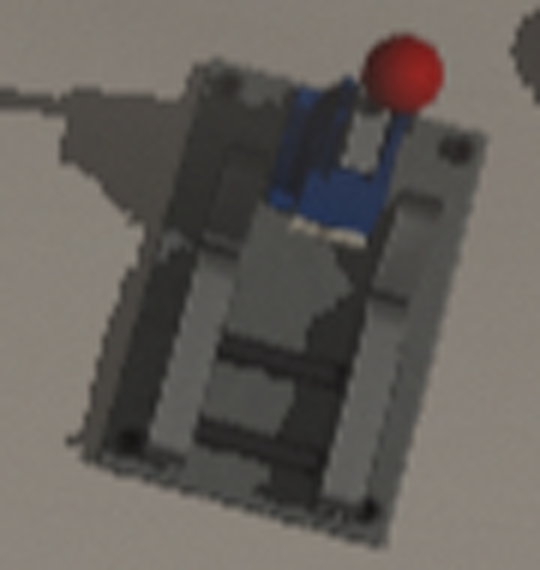

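The crop shows the base-plate corners at about (82,458), (385,545), (487,135) and (200,60) at 6x. The knob is at (403,73). Next I compute the fixture pose.

```bash
cat >> h.py <<'E'
def fix():
    import json;d=json.load(open("fix.json"));return np.array(d["o"]),np.array([[np.cos(d["a"]),-np.sin(d["a"]),0],[np.sin(d["a"]),np.cos(d["a"]),0],[0,0,1]])
E
python3 - <<'E'
from h import *
import json
from scipy.optimize import least_squares
t=manip.grab_frame("top");s=manip.grab_frame("scene")
C=np.array([[82,458],[385,545],[487,135],[200,60],[403,73]]);px=(C+.5)/6-.5+[255,165]
M=np.array([[-102,68,12],[-102,-68,12],[98,-68,12],[98,68,12],[67,0,237]],float)
for w in ([1,1,1,1,0],[1,1,1,1,1]):
  def res(p):
    c,n=np.cos(p[2]),np.sin(p[2]);R=np.array([[c,-n,0],[n,c,0],[0,0,1]])
    return np.concatenate([k*(proj(t,R@m+[p[0],p[1],0])-q) for m,q,k in zip(M,px,w)])
  r=least_squares(res,[480,-200,-.2],x_scale=[10,10,.1]);print(r.x,r.fun.round(2))
p=r.x;json.dump({"o":[p[0],p[1],0],"a":p[2]},open("fix.json","w"))
o,R=fix();print("knob in scene",proj(s,R@M[4]+o),"TL",proj(s,R@M[0]+o),"dropper",ray(t,247,147,40))
f=wristf();print(f["T_tool_cam"] )
E
```

```text
[ 5.32002894e+02 -2.02786564e+02 -1.96154059e-01] [ 1.21  0.79 -1.19  0.27 -0.66 -0.3   0.66 -0.79  0.   -0.  ]
[ 5.27649772e+02 -2.02713391e+02 -2.00358482e-01] [ 0.94  2.24 -1.49  1.94 -0.64  1.33  0.69  0.63  0.42 -5.13]
knob in scene [312.50688136 181.57368048] TL [234.16269328 258.17608072] dropper [701.43531354 -31.7394414   40.        ]
[[ 8.81036760e-04 -9.59171484e-01 -2.82823777e-01  7.34552603e+01]
 [ 9.99999301e-01  6.22185852e-04  1.00505418e-03  5.76568506e-01]
 [-7.88050352e-04 -2.82824465e-01  9.59171362e-01 -1.35468994e+02]
 [ 0.00000000e+00  0.00000000e+00  0.00000000e+00  1.00000000e+00]]
```

```bash
python3 - <<'E'
import json
json.dump({"o":[532,-202.8,0],"a":-.196},open("fix.json","w"))
E
cat >> h.py <<'E'
def go(p,yang=None):
    s=manip.read_state();R=np.array(s["orientation"]);d=R.T@(np.array(p)-s["ee_pos"])
    ya=np.degrees(np.arctan2(R[1,1],R[0,1]));print("t",s["clock"],"pos",np.round(s["ee_pos"],1),"shift mm",d.round(1),"yang",ya.round(1),"spin",None if yang is None else round(ya-yang,1),"w",s["gripper_width"]*88,"F",np.round(s["wrist_force"],1),"g",s["grasp_force"])
E
python3 -c "
from h import *
go([589,199,150],12)"
```

```text
t 0.35 pos [216.3 478.3 249.6] shift mm [-454.7 -100.9   99.6] yang 65.7 spin 53.7 w 87.69180777527757 F [-0.2  0.  -0.1] g 0.0
```

```bash
python3 -m jog '[[[-0.0413,-0.0092,0.009],0],[[-0.0413,-0.0092,0.009],0],[[-0.0413,-0.0092,0.009],0],[[-0.0413,-0.0092,0.009],0],[[-0.0413,-0.0092,0.009],0],[[-0.0413,-0.0092,0.009],0],[[-0.0413,-0.0092,0.009],0],[[-0.0413,-0.0092,0.009],0],[[-0.0413,-0.0092,0.009],0],[[-0.0413,-0.0092,0.009],0],[[-0.0413,-0.0092,0.009],0]]' 0.088
python3 -m jog '[[[0,0,0],9],[[0,0,0],9],[[0,0,0],9],[[0,0,0],9],[[0,0,0],9],[[0,0,0],8.7],[[0,0,0],0]]'
python3 - <<'E'
from h import *
go([589,199,27],12)
f=wristf();cv2.imwrite("pics/w1.png",f["img"][:,:,::-1])
hsv=cv2.cvtColor(f["img"],cv2.COLOR_RGB2HSV)
m=((hsv[...,0]<12)|(hsv[...,0]>172))&(hsv[...,1]>130)&(hsv[...,2]>50)
n,l,st,_=cv2.connectedComponentsWithStats(m.astype(np.uint8));i=1+st[1:,4].argmax();ys,xs=np.nonzero(l==i);print(st[i])
P=np.array([ray(f,u,v,22)[:2] for u,v in zip(xs[::7],ys[::7])]);w,V=np.linalg.eigh(np.cov(P.T))
print(P.mean(0),np.degrees(np.arctan2(V[1,1],V[0,1])),np.sqrt(12*w),cv2.minAreaRect(P.astype(np.float32)))
E
```

```text
clock: 1.72
ee_pos: [589.6, 197.9, 150.3]
orientation: [[-0.911, 0.412, -0.0], [0.412, 0.911, 0.0], [0.0, -0.0, -1.0]]
wrist_force: [-0.6, 0.7, 0.1]
gripper_width: 1.0
grasp_force: 0.0
clock: 2.6
ee_pos: [588.6, 198.9, 150.6]
orientation: [[-0.209, 0.978, -0.0], [0.978, 0.209, -0.0], [-0.0, -0.0, -1.0]]
wrist_force: [-0.3, 0.2, -0.1]
gripper_width: 0.998
grasp_force: 0.0
t 2.6 pos [588.6 198.9 150.6] shift mm [  0.    0.4 123.6] yang 12.0 spin 0.0 w 87.7923788076868 F [-0.3  0.2 -0.1] g 0.0
[ 235  121   48  138 5768]
[590.86946463 196.91852753] 103.36391842153638 [ 41.5624627  136.33111302] ((592.2091674804688, 191.53176879882812), (42.740264892578125, 136.4062957763672), 12.871088981628418)
```

View pics/w1.png

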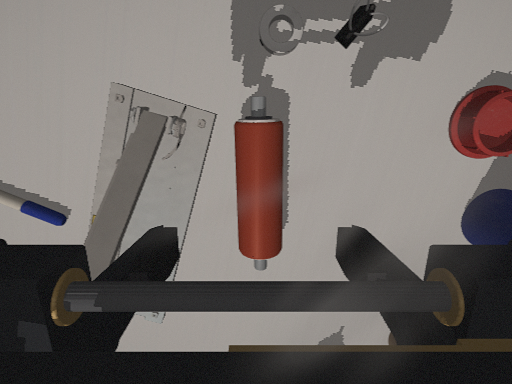

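The roller lies centred and aligned between the jaws, with its ends at (259,96) and (260,269). I'll descend and grip.

```bash
python3 -m jog '[[[0,0.002,0.03],-1.4],[[0,0,0.03],0],[[0,0,0.03],0],[[0,0,0.02],0],[[0,0,0.0156],0],[[0,0,0],0]]' 0.088
python3 -m jog '[[[0,0,0],0],[[0,0,0],0],[[0,0,0],0],[[0,0,0],0],[[0,0,0],0],[[0,0,0],0]]' 0.02
python3 -m jog '[[[0,0,-0.02],0],[[0,0,-0.04],0],[[0,0,-0.04],0],[[0,0,-0.04],0],[[0,0,0],0]]'
python3 - <<'E'
from h import *
o,R=fix();go(o+R@[-70,0,180],-11.2)
E
```

```text
clock: 3.4
ee_pos: [590.4, 199.3, 24.5]
orientation: [[-0.232, 0.973, -0.001], [0.973, 0.232, -0.0], [0.0, -0.001, -1.0]]
wrist_force: [0.7, 0.9, 1.0]
gripper_width: 0.998
grasp_force: 0.0
clock: 4.15
ee_pos: [590.5, 199.3, 25.3]
orientation: [[-0.231, 0.973, -0.0], [0.973, 0.231, -0.0], [-0.0, -0.0, -1.0]]
wrist_force: [-1.3, -0.4, 1.5]
gripper_width: 0.491
grasp_force: 30.0
clock: 4.78
ee_pos: [591.7, 199.6, 168.6]
orientation: [[-0.231, 0.973, 0.006], [0.973, 0.231, 0.001], [-0.001, 0.006, -1.0]]
wrist_force: [-0.2, 0.1, -4.4]
gripper_width: 0.488
grasp_force: 30.0
t 4.775 pos [591.7 199.6 168.6] shift mm [-348.5 -214.7  -12.5] yang 13.4 spin 24.6 w 42.95098225170057 F [-0.2  0.1 -4.4] g 29.98746156692505
```

```bash
python3 - <<'E'
from h import *
o,R=fix();go(o+R@[-70,100,220],-11.2)
E
```

```text
t 4.775 pos [591.7 199.6 168.6] shift mm [-257.6 -172.8  -52.3] yang 13.4 spin 24.6 w 42.95098225170057 F [-0.2  0.1 -4.4] g 29.98746156692505
```

```bash
python3 -m jog '[[[-0.0322,-0.0216,-0.0065],0],[[-0.0322,-0.0216,-0.0065],0],[[-0.0322,-0.0216,-0.0065],0],[[-0.0322,-0.0216,-0.0065],0],[[-0.0322,-0.0216,-0.0065],0],[[-0.0322,-0.0216,-0.0065],0],[[-0.0322,-0.0216,-0.0065],0],[[-0.0322,-0.0216,-0.0065],0],[[0,0,0],8.2],[[0,0,0],8.2],[[0,0,0],8.2],[[0,0,0],0]]'
python3 - <<'E'
from h import *
o,R=fix();go(o+R@[-70,0,220],-11.2)
f=wristf();img=f["img"][:,:,::-1].copy();cv2.imwrite("pics/w2raw.png",img)
for m in [[-102,68,12],[-102,-68,12],[98,-68,12],[98,68,12],[-10,50,40],[-89,50,47],[-10,30,40],[67,0,237],[31,0,123],[-82,50,40]]:
    p=proj(f,R@m+o);print(m,p.round(0));cv2.drawMarker(img,tuple(int(x) for x in p),(0,255,0),0,8)
cv2.imwrite("pics/w2.png",img)
np.savez("w2.npz",K=f["K"],attitude=f["attitude"],xyz=f["xyz"])
E
```

```text
clock: 6.28
ee_pos: [481.4, -91.0, 215.8]
orientation: [[0.194, 0.981, -0.002], [0.981, -0.194, 0.001], [0.001, -0.002, -1.0]]
wrist_force: [0.8, 0.1, -4.1]
gripper_width: 0.489
grasp_force: 30.0
t 6.275 pos [481.4 -91.  215.8] shift mm [-99.8   1.3  -4.2] yang -11.2 spin 0.0 w 43.046372030690065 F [ 0.8  0.1 -4.1] g 29.98945266008377
[-102, 68, 12] [233. 195.]
[-102, -68, 12] [235. 290.]
[98, -68, 12] [382. 291.]
[98, 68, 12] [395. 195.]
[-10, 50, 40] [311. 217.]
[-89, 50, 47] [242. 219.]
[-10, 30, 40] [310. 233.]
[67, 0, 237] [509. 436.]
[31, 0, 123] [368. 301.]
[-82, 50, 40] [248. 217.]
```

View pics/w2.png

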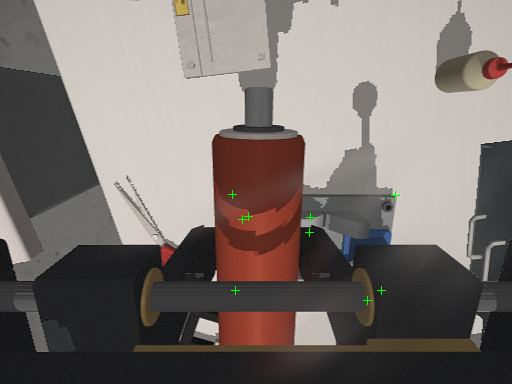

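The plate's far-left corner in the picture sits on the projected mark at (395,195), so the fixture pose is good. I'll go over the ledge and descend.

```bash
python3 -m jog '[[[-0.025,0.0013,0],0],[[-0.025,0,0],0],[[-0.025,0,0],0],[[-0.0248,0,0],0],[[0,0,0.03],0],[[0,0,0.03],0],[[0,0,0.03],0],[[0,0,0.02],0],[[0,0,0],0],[[0,0,0],0]]'
python3 - <<'E'
from h import *
o,R=fix();go(o+R@[-70,0,65.5],-11.2)
E
```

```text
clock: 7.58
ee_pos: [464.1, -189.5, 107.8]
orientation: [[0.194, 0.981, 0.001], [0.981, -0.194, -0.001], [-0.0, 0.001, -1.0]]
wrist_force: [-0.4, 0.1, -4.4]
gripper_width: 0.493
grasp_force: 30.0
t 7.575 pos [ 464.1 -189.5  107.8] shift mm [ 0.2 -0.8 42.3] yang -11.2 spin 0.0 w 43.37590365188048 F [-0.4  0.1 -4.4] g 29.987657368183136
```

```bash
python3 -m jog '[[[0,-0.0008,0.015],0],[[0,0,0.01],0],[[0,0,0.008],0],[[0,0,0.005],0],[[0,0,0.003],0],[[0,0,0],0],[[0,0,0],0]]'
python3 - <<'E'
from h import *
o,R=fix();go(o+R@[-70,0,65.5],-11.2)
f=manip.grab_frame("scene");b=cv2.resize(f["img"][150:300,215:355],None,fx=4,fy=4,interpolation=cv2.INTER_CUBIC)
cv2.imwrite("pics/s3.png",b[:,:,::-1])
E
```

```text
clock: 8.45
ee_pos: [463.1, -189.3, 66.3]
orientation: [[0.195, 0.981, 0.0], [0.981, -0.195, -0.0], [-0.0, 0.0, -1.0]]
wrist_force: [-0.3, 0.3, -3.0]
gripper_width: 0.491
grasp_force: 30.0
t 8.45 pos [ 463.1 -189.3   66.3] shift mm [0.2 0.2 0.8] yang -11.2 spin -0.0 w 43.2052864807089 F [-0.3  0.3 -3. ] g 29.98771369457245
```

View pics/s3.png

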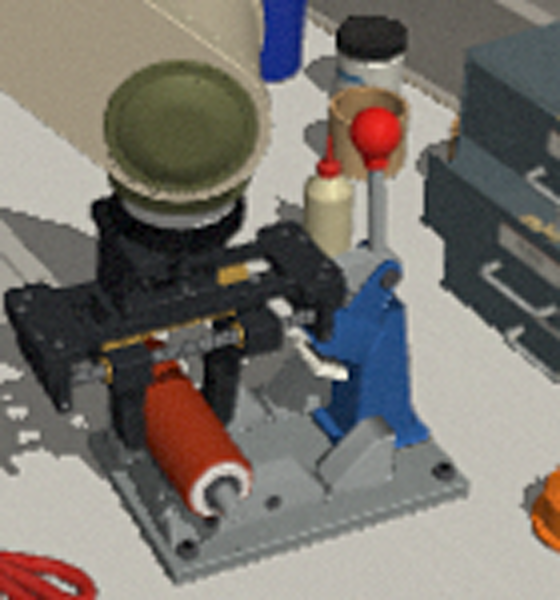

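The roller sits over the ledge just behind the stop lip, and the gripper body clears the head. I'll lower it slightly and release.

```bash
python3 -m jog '[[[0,0,0.0006],0],[[0,0,0],0]]'
python3 -m jog '[[[0,0,0],0],[[0,0,0],0],[[0,0,0],0],[[0,0,0],0],[[0,0,0],0],[[0,0,0],0]]' 0.062
python3 -m jog '[[[0,0,-0.01],0],[[0,0,-0.025],0],[[0,0,-0.03],0],[[0,0,-0.03],0],[[0,0,-0.03],0],[[0,0,0],0]]'
python3 - <<'E'
from h import *
o,R=fix();go(o+R@[-130,0,190],78.8)
f=wristf();t=manip.grab_frame("top");a=np.hstack([cv2.resize(f["img"],(400,300)),cv2.resize(t["img"][165:255,250:350],(400,360))[:300]]);cv2.imwrite("pics/a4.png",a[:,:,::-1])
hsv=cv2.cvtColor(f["img"],cv2.COLOR_RGB2HSV)
m=((hsv[...,0]<12)|(hsv[...,0]>172))&(hsv[...,1]>130)&(hsv[...,2]>50)
n,l,st,_=cv2.connectedComponentsWithStats(m.astype(np.uint8));i=1+st[1:,4].argmax();ys,xs=np.nonzero(l==i);print(st[i])
P=np.array([R.T@(ray(f,u,v,62)-o) for u,v in zip(xs[::7],ys[::7])])[:,:2];print(P.mean(0),cv2.minAreaRect(P.astype(np.float32)))
E
```

```text
clock: 8.75
ee_pos: [463.0, -189.2, 65.5]
orientation: [[0.195, 0.981, -0.0], [0.981, -0.195, -0.0], [-0.0, 0.0, -1.0]]
wrist_force: [-0.1, -0.2, -4.5]
gripper_width: 0.491
grasp_force: 30.0
clock: 9.5
ee_pos: [463.0, -189.2, 65.5]
orientation: [[0.195, 0.981, -0.0], [0.981, -0.195, 0.0], [-0.0, -0.0, -1.0]]
wrist_force: [-0.8, -0.8, 0.1]
gripper_width: 0.707
grasp_force: 0.0
clock: 10.25
ee_pos: [463.7, -189.7, 192.9]
orientation: [[0.195, 0.981, 0.004], [0.981, -0.195, -0.003], [-0.002, 0.004, -1.0]]
wrist_force: [0.8, -0.8, -0.6]
gripper_width: 0.701
grasp_force: 0.0
t 10.25 pos [ 463.7 -189.7  192.9] shift mm [  0.4 -60.5   2.6] yang -11.2 spin -90.0 w 61.71122439332192 F [ 0.8 -0.8 -0.6] g 0.0
[ 232  120   48  137 5777]
[-70.874958    -2.11996249] ((-71.04000854492188, -7.754356384277344), (136.36758422851562, 42.70349884033203), 89.74583435058594)
```

View pics/a4.png

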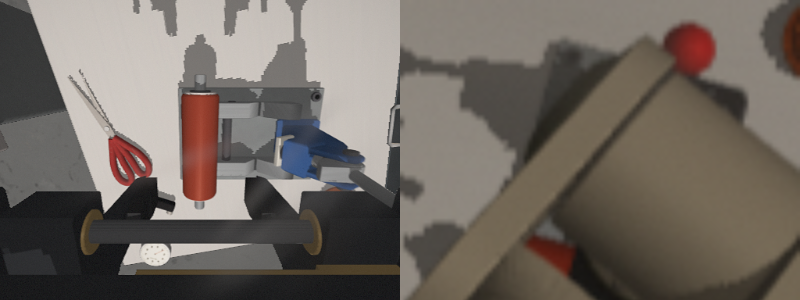

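The roller lies on the ledge at fixture x ≈ -71, y ≈ -2 and parallel. Next I back off, turn 90°, and go down behind it with both fingers.

```bash
python3 -m jog '[[[0,-0.03,0],0],[[0,-0.035,0],0],[[0,0,0],-10],[[0,0,0],-10],[[0,0,0],-10],[[0,0,0],-10],[[0,0,0],-10],[[0,0,0],-10],[[0,0,0],-10],[[0,0,0],-10],[[0,0,0],-10],[[0,0,0],0]]'
python3 - <<'E'
from h import *
o,R=fix();go(o+R@[-125,-2,64],78.8)
E
```

```text
clock: 11.85
ee_pos: [398.9, -176.3, 189.6]
orientation: [[-0.981, 0.197, -0.001], [0.197, 0.981, 0.001], [0.002, 0.001, -1.0]]
wrist_force: [0.5, 0.2, 0.7]
gripper_width: 0.704
grasp_force: 0.0
t 11.85 pos [ 398.9 -176.3  189.6] shift mm [-10.9  -2.2 125.6] yang 78.7 spin -0.1 w 61.95328683623667 F [0.5 0.2 0.7] g 0.0
```

```bash
python3 -m jog '[[[0,-0.002,0.03],0],[[0,0,0.03],0],[[0,0,0.03],0],[[0,0,0.02],0],[[0,0,0.0156],0],[[-0.011,0,0],0],[[-0.010,0,0],0],[[-0.008,0,0],0],[[-0.004,0,0],0],[[-0.004,0,0],0],[[-0.004,0,0],0],[[-0.004,0,0],0]]'
python3 - <<'E'
from h import *
o,R=fix();go(o+R@[-45,-2,64],78.8)
E
```

```text
clock: 13.35
ee_pos: [443.2, -187.3, 64.9]
orientation: [[-0.981, 0.195, 0.0], [0.195, 0.981, 0.0], [-0.0, 0.0, -1.0]]
wrist_force: [0.2, 0.4, 0.1]
gripper_width: 0.704
grasp_force: 0.2
t 13.35 pos [ 443.2 -187.3   64.9] shift mm [-45.1   0.1   0.9] yang 78.8 spin -0.0 w 61.984475631783994 F [0.2 0.4 0.1] g 0.17618493642657995
```

```bash
python3 -m jog '[[[-0.004,0,0],0],[[-0.004,0,0],0],[[-0.004,0,0],0],[[-0.004,0,0],0],[[-0.004,0,0],0],[[-0.004,0,0],0],[[-0.004,0,0],0],[[-0.004,0,0],0],[[-0.004,0,0],0],[[0,0,0],0],[[0,0,0],0]]'
python3 - <<'E'
from h import *
o,R=fix();go(o+R@[-35,-2,64],78.8)
f=wristf();cv2.imwrite("pics/w5.png",f["img"][:,:,::-1])
print([proj(f,o+R@np.array(p)).round(0) for p in ([-10,50,40],[8,84,53.1],[8,-84,53.1])])
E
```

```text
clock: 14.72
ee_pos: [478.2, -194.3, 64.9]
orientation: [[-0.981, 0.195, -0.0], [0.195, 0.981, 0.0], [0.0, 0.0, -1.0]]
wrist_force: [-0.0, 0.5, -0.7]
gripper_width: 0.703
grasp_force: 0.0
t 14.725 pos [ 478.2 -194.3   64.9] shift mm [-19.4   0.1   0.9] yang 78.8 spin -0.0 w 61.842207225575336 F [-0.   0.5 -0.7] g 0.0
[array([336., 295.]), array([394., 333.]), array([124., 333.])]
```

View pics/w5.png

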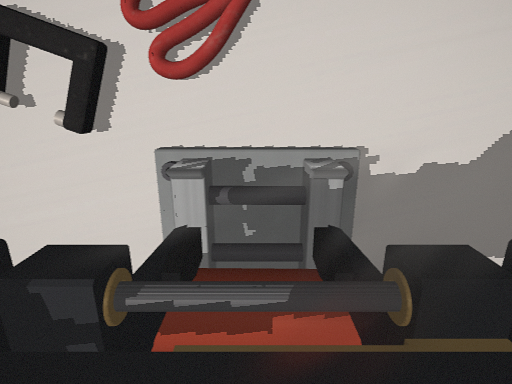

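The roller is just ahead of the fingers and running parallel. I'll carry on to the lip.

```bash
python3 -m jog '[[[-0.003,0,0],0],[[-0.003,0,0],0],[[-0.003,0,0],0],[[-0.003,0,0],0],[[-0.003,0,0],0],[[-0.003,0,0],0],[[0,0,0],0],[[0,0,0],0],[[0,0,0],0]]'
python3 - <<'E'
from h import *
o,R=fix();go(o+R@[-35,-2,64],78.8)
f=manip.grab_frame("scene");b=f["img"][170:290,225:345]
b=cv2.resize(b,None,fx=5,fy=5,interpolation=cv2.INTER_CUBIC)
for p,c in (([8,-65,53.1],(0,255,0)),([8,-84,53.1],(0,255,0)),([-10,-84,62],(255,0,255))):
    q=proj(f,o+R@np.array(p));cv2.drawMarker(b,tuple(int(x) for x in (q-[225,170]+.5)*5),c,0,12)
cv2.imwrite("pics/s6.png",b[:,:,::-1])
E
```

```text
clock: 15.9
ee_pos: [495.9, -197.8, 64.9]
orientation: [[-0.981, 0.195, -0.0], [0.195, 0.981, 0.0], [0.0, 0.0, -1.0]]
wrist_force: [-0.2, -0.1, 0.2]
gripper_width: 0.704
grasp_force: 0.0
t 15.9 pos [ 495.9 -197.8   64.9] shift mm [-1.4  0.1  0.9] yang 78.8 spin -0.0 w 61.92116908793335 F [-0.2 -0.1  0.2] g 0.0
```

View pics/s6.png

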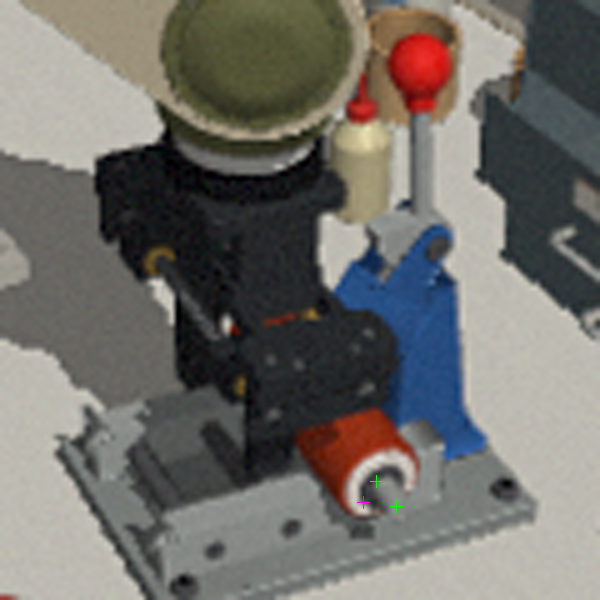

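The roller has dropped in: its end face at (380,483) is on the projected seated mark at (377,482). I'll back off, rise, and triangulate the knob.

```bash
python3 -m jog '[[[0.01,0,0],0],[[0.02,0,0],0],[[0.02,0,0],0],[[0.01,0,-0.03],0],[[0,0,-0.05],0],[[0,0,-0.05],0],[[0,0,-0.05],0],[[0,0,-0.05],0],[[0,0,0],0]]' 0.088
python3 - <<'E'
from h import *
from scipy.optimize import least_squares
o,R=fix();go(o+R@[60,0,290],78.8)
def blob(f,box):
    h=cv2.cvtColor(f["img"],cv2.COLOR_RGB2HSV);m=((h[...,0]<8)|(h[...,0]>172))&(h[...,1]>150)&(h[...,2]>70)
    k=np.zeros_like(m);k[box[1]:box[3],box[0]:box[2]]=1;n,l,st,c=cv2.connectedComponentsWithStats((m&k).astype(np.uint8));i=1+st[1:,4].argmax();x,y,w,hh,A=st[i];print(st[i],c[i]);return c[i]
t=manip.grab_frame("top");s=manip.grab_frame("scene")
a=blob(t,(305,160,345,195));b=blob(s,(299,172,325,197))
r=least_squares(lambda p:np.r_[proj(t,p)-a,proj(s,p)-b],o+R@[67,0,237]);print(r.x,r.fun,"fixture:",R.T@(r.x-o))
E
```

```text
clock: 17.08
ee_pos: [437.4, -186.5, 298.0]
orientation: [[-0.981, 0.195, 0.005], [0.195, 0.981, -0.004], [-0.006, -0.003, -1.0]]
wrist_force: [-0.0, -0.3, -0.8]
gripper_width: 0.997
grasp_force: 0.0
t 17.075 pos [ 437.4 -186.5  298. ] shift mm [-155.9    2.5    8.9] yang 78.8 spin -0.0 w 87.73976610786865 F [-0.  -0.3 -0.8] g 0.0
[321 171   8   8  28] [324.75       174.07142857]
[302 177  13  16 148] [308.39864865 183.61486486]
[ 583.84646349 -219.51718922  237.96828305] [-1.17839104  1.63922197  1.9910912  -0.54924032] fixture: [ 54.10941121  -6.3001437  237.96828305]
```

```bash
python3 -m jog '[[[-0.03,0.0025,0],0],[[-0.03,0,-0.005],0],[[-0.02,0,-0.015],0],[[0,0,0],0],[[0,0,0],0]]'
python3 - <<'E'
from h import *
from scipy.optimize import least_squares
o,R=fix()
def blob(im,box):
    h=cv2.cvtColor(im,cv2.COLOR_RGB2HSV);m=((h[...,0]<8)|(h[...,0]>172))&(h[...,1]>150)&(h[...,2]>60)
    k=np.zeros_like(m);k[box[1]:box[3],box[0]:box[2]]=1;n,l,st,c=cv2.connectedComponentsWithStats((m&k).astype(np.uint8));i=1+st[1:,4].argmax();x,y,w,hh,A=st[i];print(st[i],c[i]);return c[i]
t=manip.grab_frame("top");s=manip.grab_frame("scene")
a=blob(cv2.imread("pics/top0.png")[:,:,::-1].copy(),(305,160,345,195));b=blob(cv2.imread("pics/scene0.png")[:,:,::-1].copy(),(299,172,325,197))
f=wristf();c=blob(f["img"],(0,0,512,384));cv2.imwrite("pics/w7.png",f["img"][:,:,::-1])
r=least_squares(lambda p:np.r_[proj(t,p)-a,proj(s,p)-b,proj(f,p)-c],o+R@[67,0,237],loss="soft_l1");print(r.x,r.fun,"fixture:",R.T@(r.x-o))
print("wrist at z237",R.T@(ray(f,c[0],c[1],237)-o));go(o+R@[62,0,290])
E
```

```text
clock: 17.8
ee_pos: [515.2, -199.0, 313.5]
orientation: [[-0.981, 0.195, -0.002], [0.195, 0.981, 0.001], [0.002, 0.001, -1.0]]
wrist_force: [-0.1, 0.6, -1.0]
gripper_width: 0.997
grasp_force: 0.0
[318 171  11  12  94] [322.69148936 176.65957447]
[302 177  13  16 150] [308.4        183.52666667]
[ 208  164   92   31 2101] [245.88005712 176.42217991]
[ 487.99834309 -200.70590834  259.20281648] [ -8.49932272  39.19749714 -36.23982621   0.30562027  -0.32442112
   0.98447571] fixture: [-43.56699442  -6.5152151  259.20281648]
wrist at z237 [-38.89264647  -7.14153349 237.        ]
t 17.95 pos [ 515.4 -199.1  314.4] shift mm [-79.   -0.4  24.4] yang 78.7 spin None w 88.04234110776565 F [ 0.  -0.2 -0.6] g 0.0
```

View pics/w7.png

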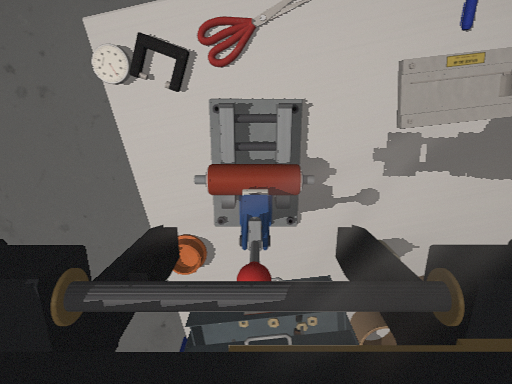

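The roller is seated squarely in the vee at about (255,180). The knob is at about (254,280), centred between the fingers and partly hidden by the bar.

```bash
python3 - <<'E'
from h import *
from scipy.optimize import least_squares
o,R=fix();t=manip.grab_frame("top");s=manip.grab_frame("scene");f=wristf()
obs=[(t,(322.4,176.8)),(s,(308.5,182.5)),(f,(254.3,280.5))]
r=least_squares(lambda p:np.concatenate([proj(g,p)-np.array(c) for g,c in obs]),o+R@[67,0,237]);print(r.x,r.fun.round(2),"fixture:",R.T@(r.x-o))
for z in (230,237): print("wrist ray",z,R.T@(ray(f,254.3,280.5,z)-o))
print("roller",R.T@(ray(f,255,179.5,53.1)-o), "proj seat",proj(f,o+R@[8,0,53.1]),"plate corners",[proj(f,o+R@np.array(m)).round(1) for m in ([-102,68,12],[-102,-68,12],[98,68,12])])
k=r.x;go([k[0],k[1],k[2]+8])
E
```

```text
[ 582.36267992 -214.32721387  238.08330673] [-1.17 -0.65 -0.08 -0.27 -0.55 -0.13] fixture: [ 51.64330238  -1.49850178 238.08330673]
wrist ray 230 [ 57.17310389  -1.10977974 230.        ]
wrist ray 237 [ 52.49522859  -1.04118226 237.        ]
roller [10.83293117 -1.48633754 53.1       ] proj seat [256.04642545 177.56016148] plate corners [array([303.1,  96.8]), array([209. ,  96.7]), array([297.6, 224.9])]
t 18.1 pos [ 515.7 -199.2  314.9] shift mm [-68.3  -1.8  68.8] yang 78.8 spin None w 87.72234651669704 F [ 0.6 -1.4 -0.7] g 0.0
```

The knob is at fixture (52,-1,238), so the lever starts slightly forward (about 0.16 rad). I'll descend around the ball and grip it.

```bash
python3 -m jog '[[[-0.025,-0.0018,0],0],[[-0.025,0,0],0],[[-0.0183,0,0],0],[[0,0,0.03],0],[[0,0,0.03],0],[[0,0,0.02],0],[[0,0,0],0],[[0,0,0],0]]'
python3 -m jog '[[[0,0,0],0],[[0,0,0],0],[[0,0,0],0],[[0,0,0],0],[[0,0,0],0],[[0,0,0],0],[[0,0,0],0]]' 0.02
python3 - <<'E'
from h import *
o,R=fix();go(o+R@[52,-1,235],78.8)
print("fix pos",R.T@(manip.read_state()["ee_pos"]-o))
f=np.radians(np.linspace(4.2,79,13));x=95*np.sin(f);z=-95*np.cos(f);print(np.c_[np.diff(x),np.diff(z)].round(1).tolist())
E
```

```text
clock: 19.1
ee_pos: [582.9, -214.5, 236.0]
orientation: [[-0.981, 0.195, 0.001], [0.195, 0.981, -0.001], [-0.001, -0.001, -1.0]]
wrist_force: [-0.0, 0.5, 0.2]
gripper_width: 0.999
grasp_force: 0.0
clock: 19.98
ee_pos: [582.5, -215.2, 234.9]
orientation: [[-0.981, 0.195, -0.0], [0.195, 0.981, -0.002], [-0.0, -0.002, -1.0]]
wrist_force: [-1.2, -5.8, -0.1]
gripper_width: 0.325
grasp_force: 30.0
t 19.975 pos [ 582.5 -215.2  234.9] shift mm [-0.   1.3 -0.1] yang 78.7 spin -0.1 w 28.596539069697208 F [-1.2 -5.8 -0.1] g 29.99710897638579
fix pos [ 51.96567237  -2.3324587  234.94452192]
[[10.2, 1.3], [10.0, 2.4], [9.7, 3.5], [9.3, 4.5], [8.7, 5.5], [8.1, 6.4], [7.3, 7.3], [6.5, 8.0], [5.6, 8.7], [4.6, 9.2], [3.6, 9.7], [2.5, 10.0]]
```

```bash
python3 -m jog '[[[0.0102,-0.001,0.0013],0],[[0.010,0,0.0024],0],[[0.0097,0,0.0035],0],[[0.0093,0,0.0045],0],[[0.0087,0,0.0055],0],[[0.0081,0,0.0064],0]]'
python3 - <<'E'
from h import *
o,R=fix();p=R.T@(manip.read_state()["ee_pos"]-o);print(p,"r",np.hypot(p[0]-59,p[2]+3-142));go(o+R@[59-95*np.sin(np.radians(41.6)),-2,142-3+95*np.cos(np.radians(41.6))])
E
```

```text
clock: 20.72
ee_pos: [527.4, -204.3, 211.4]
orientation: [[-0.981, 0.195, 0.001], [0.195, 0.981, -0.0], [-0.001, -0.0, -1.0]]
wrist_force: [2.0, -0.2, 1.0]
gripper_width: 0.32
grasp_force: 30.0
[ -4.17923274  -2.36962077 211.41701533] r 96.10327548774819
t 20.725 pos [ 527.4 -204.3  211.4] shift mm [-0.1  0.4  1.4] yang 78.8 spin None w 28.201443459300187 F [ 2.  -0.2  1. ] g 30.01050340477377
```

Smooth so far, with low forces. I'll continue to the stop.

```bash
python3 -m jog '[[[0.0073,0,0.0073],0],[[0.0065,0,0.008],0],[[0.0056,0,0.0087],0],[[0.0046,0,0.0092],0],[[0.0036,0,0.0097],0],[[0.0025,0,0.010],0],[[0,0,0.003],0],[[0,0,0],0],[[0,0,0],0]]'
python3 - <<'E'
from h import *
o,R=fix();p=R.T@(manip.read_state()["ee_pos"]-o);print(p,"r",np.hypot(p[0]-59,p[2]+3-142),"phi",np.degrees(np.arctan2(59-p[0],p[2]+3-142)));go(o+R@[-34,-2,159])
E
```

```text
clock: 21.85
ee_pos: [497.8, -198.4, 157.2]
orientation: [[-0.981, 0.195, 0.0], [0.195, 0.981, -0.001], [-0.0, -0.001, -1.0]]
wrist_force: [-11.0, 4.9, 24.4]
gripper_width: 0.323
grasp_force: 30.2
[-34.40637329  -2.37906254 157.18468335] r 95.16004034835844 phi 78.98325968795008
t 21.85 pos [ 497.8 -198.4  157.2] shift mm [-0.4  0.4 -1.8] yang 78.8 spin None w 28.460476383582762 F [-11.    4.9  24.4] g 30.22211417555809
```

```bash
python3 -m jog '[[[0,0,0],0],[[0,0,0],0],[[0,0,0],0],[[0,0,0],0],[[0,0,0],0],[[0,0,0],0]]' 0.088
python3 -m jog '[[[0,0,-0.02],0],[[0,0,-0.04],0],[[0,0,-0.05],0],[[0.04,0,-0.03],0],[[0.05,0,0],0],[[0.05,0,0],0],[[0,0,0],0]]'
python3 - <<'E'
from h import *
o,R=fix();f=manip.grab_frame("scene")
b=cv2.resize(f["img"][150:290,225:345],None,fx=4,fy=4,interpolation=cv2.INTER_CUBIC)
for p in ([8,-65,53.1],[-34,0,162]):
    q=proj(f,o+R@np.array(p));print(q,(q-[225,150]+.5)*4);cv2.drawMarker(b,tuple(int(x) for x in (q-[225,150]+.5)*4),(0,255,0),0,10)
cv2.imwrite("pics/s8.png",b[:,:,::-1]);go([0,0,0])
E
```

```text
clock: 22.6
ee_pos: [498.1, -198.5, 155.4]
orientation: [[-0.981, 0.195, -0.0], [0.195, 0.981, 0.0], [0.0, 0.0, -1.0]]
wrist_force: [0.6, -0.3, 0.1]
gripper_width: 0.978
grasp_force: 0.0
clock: 23.48
ee_pos: [359.0, -170.6, 295.9]
orientation: [[-0.981, 0.196, 0.001], [0.196, 0.981, -0.001], [-0.001, -0.001, -1.0]]
wrist_force: [0.7, -0.2, -0.3]
gripper_width: 1.003
grasp_force: 0.0
[299.89542657 265.85506671] [301.58170628 465.42026684]
[273.38111147 217.51141063] [195.5244459  272.04564253]
t 23.525 pos [ 360.3 -171.2  296. ] shift mm [387.3  97.6 295.3] yang 78.7 spin None w 88.22380126964445 F [ 0.1 -0.8  0.4] g 0.0
```

View pics/s8.png

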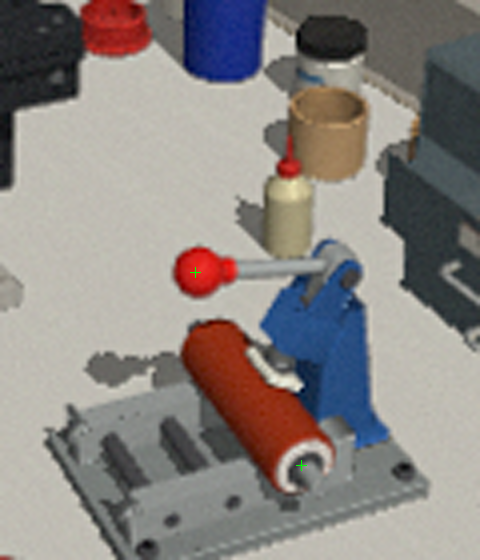

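The lever is fully down, with the knob on its predicted mark at (196,272). The pad is on the roller, the roller end is on the seat mark at (301,465), and the arm is clear. Handing in.

```bash
python3 -c "
from workcell import manip
print(manip.close_job())"
```

```text
the job is handed in; nothing more can be done
None
```

The job is handed in: the roller was set on the ledge, rolled into the vee and clamped with the lever fully down, and the dropper, plug and gauge were not touched; the hand-in returned no verdict, so this rests on the camera and force readings.

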